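# Seat a snap cap in the guarded bench press

### The job

Seat the snap cap on the vial that waits in the small bench press. Push the carriage by its upright tab until it is fully home under the ram, then reach down through the framed window in the guard's sloping top and press the lever's paddle right down to its stop, without touching the guard or its window frame. Let the lever come up again, then draw the carriage fully out by its tab so that the capped vial stands ready outside the guard; work the lever only while the carriage is home, never touch or lift the vial, and leave the beaker, the bottle and the loose caps where they are.

Things in the scene. Friction and masses are not known exactly. Their poses are not given: they have to be found in the camera images.
- press: bench capping press, fixed, grey base 214x160 mm with a feed bed 86 mm wide. Origin on the desk under the ram axis; press x points from its front to its rear column, y to its left, z up. The bed runs along -y to y=-276 mm; its two guide rails top out at z=27 mm.
- guard: clear hood of the press with aluminium posts: x -115..85, y -74..74 mm in the press frame (same origin and axes). Its clear top slopes up to the rear by 18 deg, from z 162 mm (front) to 226 mm (rear). Right side (-y) is open for the vial below z=100 mm, x -46..46 mm. Not to be touched (fails over 0.5 N).
- window (a point): centre of the window in the guard's sloping top, at press (-55, 0, 181) mm; axes as the press. Opening 80 mm along press x (level measure) by 90 mm along y, with a black edge trim 7 mm wide and 9 mm thick. The lever's paddle lies 12 mm below this point.
- paddle (a point): centre of the upper face of the lever's black paddle (30 mm along x by 36 mm along y, level), at press (-55, 0, 169) mm at rest, right below the window. It goes down 18.5 mm, almost straight (pivot 113 mm behind it); nothing stands beside it within the window.
- lever (a joint): lever angle in rad: 0 up (at rest, spring-held), 0.165 down at its stop. It takes about 2 N at the paddle to start and 7 N near the bottom, then meets the rigid stop. It springs up by itself. The ram moves 58 mm per rad: it meets the cap at 0.075 rad and seats it at 0.16 rad.
- tab (a point): middle of the carriage's upright sheet tab, 12 mm below its top edge. Tab 44 mm along press x, 6 mm along y, top at z=78.5 mm. It stands at press (0, -260) mm with the carriage out and (0, -165) mm when home, then 88 mm clear of the guard. Floor on its guard side: the carriage plate, top z=22.5 mm, ending 5 mm past the tab's middle.
- carriage (a joint): carriage travel in m along press +y: 0 fully out (start), 0.095 fully home under the ram; rigid stops at both ends. Pushing takes about 2 to 4 N; it stays where it is left.
- nest (a point): centre of the floor of the round vial socket in the carriage, 165 mm on the guard side (+y) of the tab; socket 30 mm wide, 14 mm deep, floor at z=20.5 mm, block 54x54 mm.
- vial: clear glass vial, 28 mm in diameter, with a ribbed white cap of 23 mm; 58 mm tall with the cap still high, 53 mm when seated. Stands loose in the nest. Origin at the centre of its underside, z up. Must not be touched (fails over 0.3 N).
- cap (a joint): how far the cap is pressed onto the vial, in m: 0 loose on the neck (start), 0.005 seated. It takes 4 N and stays where pressed.
- beaker: glass beaker, 50 mm wide and 59 mm tall, 75 or 95 mm in front of the bed's middle line. It and the bottle may swap places. Origin at the centre of its underside.
- bottle: amber bottle with a white cap, 42 mm wide and 86 mm tall, 95 or 75 mm in front of the bed's middle line. Origin at the centre of its underside.
- spare_cap_0: loose ribbed white cap, 22 mm wide, 11 mm tall, lying 60 to 75 mm in front of the bed's middle line. Origin at the centre of its underside.
- spare_cap_1: a second loose white cap, 21 mm wide, 11 mm tall, beside the first. Origin at the centre of its underside.
Not all that is in view belongs to the job. Of the things that look like the vial, the largest one is meant.

How it is judged:
On the way, in this order (a step that is already met when the one before it is completed fails the run):
1. the carriage is fully home under the ram (value of joint carriage above 0.0925 m), for 0.2 s.
2. the lever is pressed right down with the carriage home, and the cap is seated (value of joint lever above 0.14 rad and value of joint carriage above 0.0925 m and value of joint cap above 0.004 m), for 0.1 s.
3. the lever is up again and the carriage is drawn fully out (value of joint lever below 0.03 rad and value of joint carriage below 0.004 m), for 0.2 s.
At the end, for the whole second after the job is handed in: the cap is pressed at least 4 of its 5 mm onto the vial, the carriage is within 4 mm of fully out, the lever is up (within 0.03 rad), and the vial stands upright (within 0.1 rad) and at rest on the floor of its nest (all of step 3 and value of joint cap above 0.004 m and horizontal distance between vial and nest below 0.004 m and angle between vial's own z axis and vertical below 0.1 rad and z of vial in the frame of nest below 0.003 m and linear speed of vial below 0.02 m/s); the robot touches nothing.
It fails at once if the guard or its window frame is touched (contact force between any of the fingers, the arm and guard above 0.5 N).
It fails at once if the vial or its cap is touched by the robot (contact force between any of the fingers, the arm and vial above 0.3 N).
It fails at once if the vial is lifted out of its seat (z of vial in the frame of nest above 0.006 m).
It fails at once if the lever is worked while the carriage is not home (value of joint lever above 0.08 rad and value of joint carriage below 0.088 m).
It fails at once if the beaker, the bottle or a loose cap is moved more than 20 mm (distance of any of beaker, bottle, spare_cap_0, spare_cap_1 from where it was at the start of the episode above 0.02 m).
It also fails if it takes over 58 s, if anything falls off the work surface, if the arm or the gripper's body presses on something with over 40 N, if the wrist force passes 120 N, or if a joint passes its speed limit or range.

### The arm

A 7-joint arm with a two-finger parallel gripper is mounted at the origin on the work surface; the furniture and walls round the work are solid. World frame = base frame: x ahead of the robot, y to its left, z up, the work surface at z = 0. Lengths are in m, angles in rad, forces in N, time in s.
With the tool pointing down it reaches from about 0.425 to 0.8 m from the base axis. Payload 8.3 kg.
Tool frame: the origin (TCP) lies at the very end of the fingers, on their centre line; the grasp point (between the pads) lies 19 mm behind it; z points along the fingers, y is the line along which they close (so a half turn about z gives the same grasp; the last joint's range is limited). The gripper opens to 85 mm and grips with 20 to 120 N. Pads are 22 mm wide; open, the fingers measure 114 mm over their backs; the gripper's body (76 mm by 85 mm) begins 54 mm behind the grasp point. The pads swing forward as they close: fully open they stand 13 mm farther back than shut.
Start: joints at [1.09, 0.383, 0.016, 1.37, -0.006, 1.388, -0.046], TCP at [0.254, -0.571, 0.231] pointing down, gripper open.
Joint ranges: [-2.95, 2.95], [-0.25, 2.06], [-1.52, 1.56], [0.18, 2.33], [-1.44, 4.58], [0.02, 2.06], [-3.01, 3.01]. Speed limits (rad/s): [2.39, 2.39, 3.01, 3.01, 3.14, 3.14, 3.14].

### API

Orientations are given as a 3x3 rotation matrix whose columns are the frame's x, y, z axes.
In Python, from workcell import sensors, get_image, ticket gives the robot as it stands.
- The arm moves only by the tool arm_command, never from a script. Its argument "deltas" is a list of rows, each an object of numbers: "dx", "dy", "dz": the shift along the tool's x, y, z in cm; "turn": the turn about the tool's z in degrees; "hand": the opening, from 0 (shut) to 1 (fully open). A call has 1 to 8 rows; each row is the pose to reach, as a shift and turn from the pose commanded when the call began, along the tool's axes at that moment; what a row does not reach only later rows make up. A row lasts 1/12 s, in which the tool goes at most 41.7 mm and 7.16 degrees, less where a joint would pass 70% of its speed; a pose out of reach is approached as far as the arm can. A call with a gripper value outside its range is refused whole. The fingers move at their own pace and stop on an object; the grip force is fixed at half the most. Time passes only in rows, so rows that repeat a pose let the fingers close. It gives the time, the measured TCP pose, the force, the opening and the grip force at its end, in the units of the state.
- sensors.get_obs(): the state, without advancing time (a new reading comes with each control period).
- get_image(name): name is "side" or "top" or "wrist"; returns a dict with "image" (420x560x3 uint8, red, green, blue), "mtx" (3x3 intrinsics, pixels), "distortion" ([k1, k2, p1, p2, k3] as OpenCV has them; the pictures are not rectified), "rvec" (rotation vector, rad) and "tvec" (3), from world to camera coordinates, as OpenCV has them; the wrist camera has in their place "T_tool_cam" (4x4, takes a point from camera to tool coordinates, whose origin is the TCP and whose axes are the flange's). Camera axes: x right, y down, z forward; pixel columns grow to the right and rows downward; lengths in m; the calibration is good to about 2 mm. A picture is of the moment at which its call begins: read the wrist's pose just before it. There is no depth.
- ticket.job_done(): hands the job in; it is judged then, once.
The state is a dict: "clock": time; "joints": joint angles; "qvel": joint speeds; "tau": joint torques, N m; "position": TCP position; "ee_rot": TCP orientation; "ft_force": force on the tool from outside, world axes, zero at the start; "ft_torque": the same for the moment, N m; "opening": finger opening in m; "finger_force": force on a finger pad.
Only numpy, scipy, OpenCV 4.12 (cv2) and the standard library are available. Lean on these libraries where they do the work, as an engineer would, in place of code of your own. Each camera call takes 0.05 s, during which the arm holds its last target. There are 200 camera calls.

## Working session

There is one attempt and no reset: what is moved stays moved. The work goes in short steps, Python scripts to look and compute and a tool call to move; the robot and the scene stay as the last step left them, time stands still between calls to the robot, and variables do not carry over. Pictures are saved under pics/ and viewed, at most 12 in all, crops included, and the job is handed in when it is done.

Besides the shell and the picture viewer there is one more tool, called after "Emit:" by a JSON object that holds its "fn" and its "kwargs". arm_command: Moves the arm, as the interface text tells. Its arguments: {"type":"object","properties":{"deltas":{"type":"array"}},"required":["deltas"]}

```bash
ls; mkdir -p pics
python3 - <<'E'
from workcell import sensors,get_image
import cv2,pickle
o=sensors.get_obs();print(o)
d={}
for n in("side","top","wrist"):
    d[n]=get_image(n);cv2.imwrite(f"pics/{n}0.png",d[n]["image"][:,:,::-1])
pickle.dump(d,open("im0.pkl","wb"))
for n in d:print(n,{k:v for k,v in d[n].items() if k!="image"})
E
```

```text
pics
{'clock': 0.0, 'joints': array([ 1.09010107,  0.38426874,  0.01636188,  1.37112749, -0.00628753,
        1.38820046, -0.04647497]), 'qvel': array([-0.00124476, -0.00013564,  0.00019075,  0.00036983, -0.00043455,
        0.00129866, -0.00054339]), 'tau': array([-1.68139613e-03, -6.27602649e+01,  8.43531601e-01, -3.71823370e+01,
        1.64004246e-02,  1.43498453e-02, -9.85327404e-06]), 'position': array([ 0.25342768, -0.57077591,  0.23027179]), 'ee_rot': array([[ 9.13944141e-01,  4.05839147e-01, -8.32899098e-04],
       [ 4.05839999e-01, -9.13942432e-01,  1.76823106e-03],
       [-4.36044403e-05, -1.95408819e-03, -9.99998090e-01]]), 'ft_force': array([0.66890654, 0.2050958 , 0.02185646]), 'ft_torque': array([ 0.01502672, -0.00442261,  0.02933195]), 'finger_force': 0.0, 'opening': 0.0853917217264045}
side {'mtx': array([[503.40401391,   0.        , 288.10064915],
       [  0.        , 503.40401391, 215.89363487],
       [  0.        ,   0.        ,   1.        ]]), 'distortion': array([0.02007529, 0.        , 0.        , 0.        , 0.        ]), 'rvec': array([ 1.38261335, -2.38
[... 355 characters left out ...]
51, -2.16208973,  0.0615626 ]), 'tvec': array([-0.05950332,  0.50577018,  0.93930904])}
wrist {'mtx': array([[349.47793078,   0.        , 281.08941164],
       [  0.        , 349.47793078, 206.35701843],
       [  0.        ,   0.        ,   1.        ]]), 'distortion': array([-0.07946253,  0.        ,  0.        ,  0.        ,  0.        ]), 'T_tool_cam': array([[ 3.43219331e-04, -9.49318060e-01, -3.14316883e-01,
         8.17306342e-02],
       [ 9.99999862e-01,  2.01172891e-04,  4.84359044e-04,
        -1.68296914e-04],
       [-3.96578752e-04, -3.14317006e-01,  9.49317998e-01,
        -1.42351282e-01],
       [ 0.00000000e+00,  0.00000000e+00,  0.00000000e+00,
         1.00000000e+00]])}
```

View pics/top0.png

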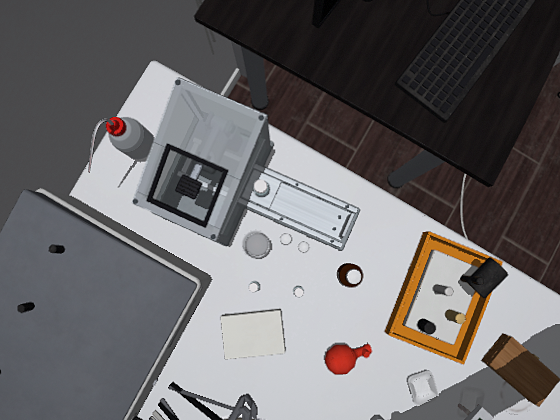

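View pics/side0.png

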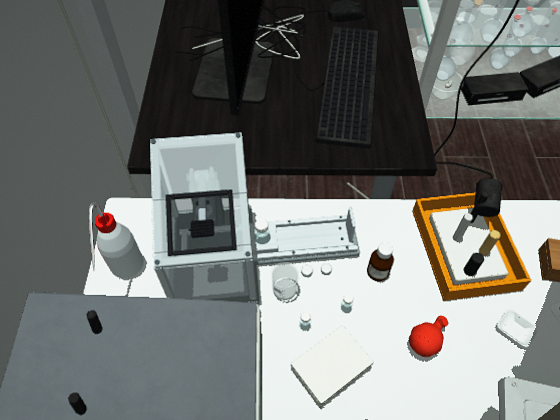

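Run:
```python
import cv2,pickle
import numpy as np
d=pickle.load(open("im0.pkl","rb"))
a=d["top"]["image"][70:260,125:365,::-1];b=d["side"]["image"][120:310,140:380,::-1]
cv2.imwrite("pics/c1.png",cv2.resize(a,None,fx=3.3,fy=3.1,interpolation=cv2.INTER_CUBIC)[:, :])
cv2.imwrite("pics/c2.png",cv2.resize(b,None,fx=3.3,fy=3.1,interpolation=cv2.INTER_CUBIC))
```

```text
(no output)
```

View pics/c1.png

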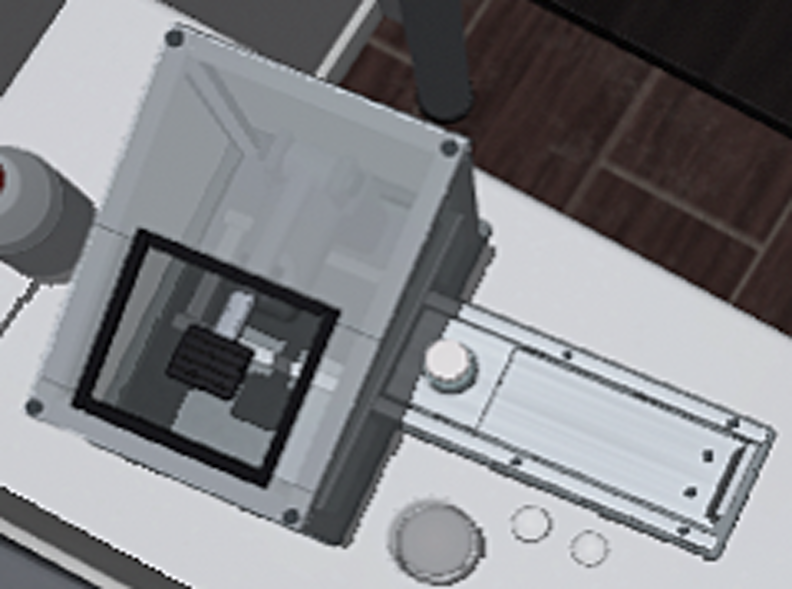

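View pics/c2.png

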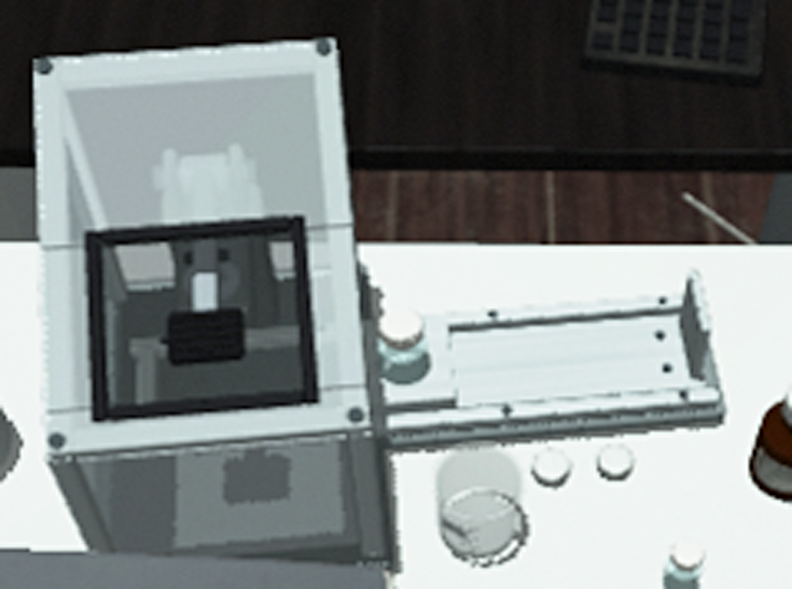

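```bash
cat > h.py <<'E'
import cv2,pickle,numpy as np
from scipy.optimize import least_squares
def proj(P,c): return cv2.projectPoints(np.float64(P).reshape(-1,3),c["rvec"],c["tvec"],c["mtx"],c["distortion"])[0].reshape(-1,2)
def tri(pa,a,pb,b):
    P=[];u=[]
    for p,c in((pa,a),(pb,b)):
        P.append(np.c_[cv2.Rodrigues(c["rvec"])[0],c["tvec"]])
        u.append(cv2.undistortPoints(np.float64(p).reshape(-1,1,2),c["mtx"],c["distortion"]).reshape(-1,2).T)
    X=cv2.triangulatePoints(*P,*u);return (X[:3]/X[3]).T
def plane(p,c,z):
    R=cv2.Rodrigues(c["rvec"])[0];C=-R.T@c["tvec"]
    u=cv2.undistortPoints(np.float64(p).reshape(-1,1,2),c["mtx"],c["distortion"]).reshape(-1,2)
    r=np.c_[u,np.ones(len(u))]@R
    return C+r*((z-C[2])/r[:,2])[:,None]
E
python3 - <<'E'
from h import *
d=pickle.load(open("im0.pkl","rb"));T,S=d["top"],d["side"]
q={}
for n,(x0,y0,x1,y1) in dict(top=(140,135,235,235),side=(160,182,240,262)).items():
    g=d[n]["image"][y0:y1,x0:x1].max(2);m=(g<42).astype(np.uint8)
    cs,_=cv2.findContours(m,cv2.RETR_EXTERNAL,cv2.CHAIN_APPROX_NONE)
    c=max(cs,key=lambda k:cv2.contourArea(cv2.convexHull(k)))
    h=cv2.convexHull(c);e=1
    while len(p:=cv2.approxPolyDP(h,e,True))>4:e+=.5
    p=p.reshape(-1,2)+[x0,y0]
    print(n,p.tolist())
    # paddle: dark component inside
    k,l,st,ce=cv2.connectedComponentsWithStats(m)
    for i in range(1,k):
        if st[i,4]>60:print(st[i].tolist(),(ce[i]+[x0,y0]).round(1))
    q[n]=p
E
```

```text
top [[167, 144], [227, 170], [205, 226], [147, 200]]
[7, 9, 81, 83, 992] [184.9 185.9]
[35, 40, 27, 24, 336] [187.7 186.3]
side [[231, 190], [235, 249], [169, 255], [166, 196]]
[6, 8, 70, 66, 888] [198.8 221.4]
[29, 38, 25, 18, 377] [201.8 228.4]
```

Run:
```python
from h import *
d=pickle.load(open("im0.pkl","rb"));T,S=d["top"],d["side"]
t=np.float64([[167,144],[227,170],[205,226],[147,200],[187.7,186.3],[261.4,186.1]])
s=np.float64([[166,196],[231,190],[235,249],[169,255],[201.8,228.4],[261.5,225.8]])
np.set_printoptions(suppress=True,precision=4)
print(tri(t,T,s,S))
tn=np.tan(np.radians(18))
W=np.array([[-55+a*47,b*52,181+a*47*tn+4.5] for a,b in((1,1),(1,-1),(-1,-1),(-1,1))]+[[-55,0,167],[0,-95,78.5]])/1e3
def X(p,W=W):
    c,n=np.cos(p[2]),np.sin(p[2]);return W@np.array([[c,n,0],[-n,c,0],[0,0,1]])+[p[0],p[1],0]
def res(p):return np.r_[proj(X(p),T)-t,proj(X(p),S)-s].ravel()
# y axis initial: from tri
P=tri(t,T,s,S);v=P[4]-P[5];yaw=np.arctan2(P[0,1]-P[1,1],P[0,0]-P[1,0])-np.pi/2
r=least_squares(res,[*P[5,:2],yaw],loss="soft_l1")
print(r.x,r.fun.reshape(-1,2).round(1).tolist())
np.save("press.npy",r.x)
K=np.array([[-22,-263,78.5],[22,-263,78.5],[-22,-257,78.5],[22,-257,78.5],[0,-260,66.5],[0,-165,66.5],[-55,0,169]])/1e3
print(X(r.x,K));print(proj(X(r.x,K[:5]),T),proj(X(r.x,K[:5]),S))
for n,c in(("top",T),("side",S)):
    im=c["image"][:,:,::-1].copy()
    im=cv2.resize(im,None,fx=4,fy=4,interpolation=cv2.INTER_CUBIC)
    for p in proj(X(r.x,K),c):cv2.circle(im,tuple(int(v*4+2) for v in p),3,(0,0,255),-1)
    c["v"]=im
a=T["v"][660:1060,1000:1560];b=S["v"][720:1120,1000:1560]
cv2.imwrite("pics/c3.png",cv2.resize(np.hstack([a,b]),(800,286)))
```

```text
[[ 0.5891  0.1001  0.1949]
 [ 0.5488  0.0069  0.1963]
 [ 0.4658  0.0435  0.166 ]
 [ 0.5053  0.1355  0.1672]
 [ 0.5277  0.072   0.1626]
 [ 0.5404 -0.0394  0.0688]]
[ 0.5764  0.0491 -0.4147] [[-0.8, -1.5], [1.1, -0.0], [-0.1, 2.1], [-1.9, 0.7], [0.1, 0.8], [-1.4, 0.4], [-0.7, -2.7], [1.2, -2.0], [1.7, 0.2], [-1.6, 0.3], [0.3, -1.0], [-0.0, -1.6]]
[[ 0.4503 -0.1827  0.0785]
 [ 0.4906 -0.2005  0.0785]
 [ 0.4527 -0.1772  0.0785]
 [ 0.493  -0.195   0.0785]
 [ 0.4716 -0.1888  0.0665]
 [ 0.5099 -0.1019  0.0665]
 [ 0.5261  0.0713  0.169 ]]
[[344.1797 238.1435]
 [354.4566 214.7018]
 [340.9764 236.7102]
 [351.264  213.2747]
 [346.8772 225.9991]] [[356.1143 226.4605]
 [351.6924 206.5044]
 [352.8107 226.7447]
 [348.4749 206.7724]
 [351.4735 220.1652]]
```

View pics/c3.png

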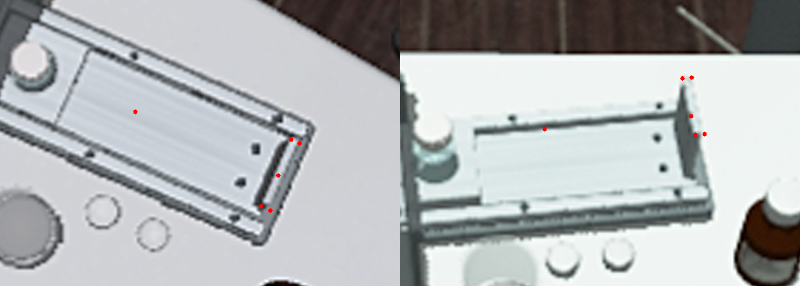

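```bash
cat >> h.py <<'E'
def pressX(p,W):
    c,n=np.cos(p[2]),np.sin(p[2]);return np.float64(W)@np.array([[c,n,0],[-n,c,0],[0,0,1]])+[p[0],p[1],0]
def where(goal=None,press="press.npy"):
    """TCP in press mm; move (cm, tool axes) to goal given in press mm; turn so that tool y = -press y"""
    from workcell import sensors
    o=sensors.get_obs();p=np.load(press);R=o["ee_rot"];c,n=np.cos(p[2]),np.sin(p[2])
    M=np.array([[c,-n,0],[n,c,0],[0,0,1]]);t=M.T@(o["position"]-[p[0],p[1],0])*1e3
    y=M.T@R[:,1];turn=np.degrees(np.arctan2(-y[0],-y[1]))
    print("t",round(o["clock"],2),"tcp",t.round(1),"turn",turn.round(2),"F",(M.T@o["ft_force"]).round(1),"op",round(o["opening"],4))
    if goal is not None:print("move",(R.T@M@(np.float64(goal)-t)/10).round(2))
    return o
E
python3 - <<'E'
from h import *
d=pickle.load(open("im0.pkl","rb"));T,S=d["top"],d["side"]
where([0,-260,200])
p=np.load("press.npy")
print(tri([[212,275]],T,[[259,300]],S), tri([[57,249],[26,307]],T,[[94,321],[76,403]],S))
# separate fits
print(p)
E
```

```text
t 0.15 tcp [ -45.7 -697.5  230.5] turn -47.7 F [-0.3  0.2  0.1] op 0.0854
move [ 35.44 -26.06   3.09]
[[0.38982972 0.04040874 0.12106136]] [[0.42697168 0.25764926 0.22284533]
 [0.33939196 0.30635359 0.22211014]]
[ 0.5764028   0.04911274 -0.41472099]
```

```bash
sed -i 's/arctan2(-y\[0\],-y\[1\])/arctan2(y[0],-y[1])/' h.py
```

Emit:
{"fn": "arm_command", "kwargs": {"deltas": [{"dx": 3.3,"dy": -2.4,"dz": 0.3,"turn": 5,"hand": 1},{"dx": 6.6,"dy": -4.8,"dz": 0.6,"turn": 10,"hand": 1},{"dx": 9.9,"dy": -7.2,"dz": 0.9,"turn": 15,"hand": 1},{"dx": 13.2,"dy": -9.6,"dz": 1.2,"turn": 20,"hand": 1},{"dx": 16.5,"dy": -12.0,"dz": 1.5,"turn": 25,"hand": 1},{"dx": 19.8,"dy": -14.4,"dz": 1.8,"turn": 30,"hand": 1},{"dx": 23.1,"dy": -16.8,"dz": 2.1,"turn": 35,"hand": 1},{"dx": 26.4,"dy": -19.2,"dz": 2.4,"turn": 40,"hand": 1}]}}

```text
clock: 0.82
position: [0.4174, -0.2867, 0.2071]
ee_rot: [[0.96, -0.281, -0.0], [-0.281, -0.96, 0.0], [-0.0, 0.0, -1.0]]
ft_force: [1.5, -0.2, -0.5]
opening: 0.0854
finger_force: 0.0
```

```bash
python3 -c "
from h import *
where([0,-260,200])"
```

```text
t 0.82 tcp [ -10.2 -371.4  207.1] turn 7.45 F [ 1.4  0.4 -0.5] op 0.0854
move [  2.46 -10.91   0.71]
```

Emit:
{"fn": "arm_command", "kwargs": {"deltas": [{"dx": 0.6,"dy": -2.8,"dz": 0.2,"turn": 3},{"dx": 1.2,"dy": -5.6,"dz": 0.4,"turn": 6},{"dx": 1.8,"dy": -8.4,"dz": 0.6,"turn": 7.5},{"dx": 2.4,"dy": -10.9,"dz": 0.7,"turn": 7.5},{"dx": 2.4,"dy": -10.9,"dz": 0.7,"turn": 7.5}]}}

```text
invalid input at $.deltas[0]: expected keys dx, dy, dz, turn, hand
```

Run:
```python
from h import *
from workcell import get_image
o=where([0,-260,120])
w=get_image("wrist");im=w["image"];
T=np.eye(4);T[:3,:3]=o["ee_rot"];T[:3,3]=o["position"]
C=np.linalg.inv(T@w["T_tool_cam"]);w["rvec"]=cv2.Rodrigues(C[:3,:3])[0];w["tvec"]=C[:3,3]
pickle.dump(w,open("w1.pkl","wb"))
p=np.load("press.npy")
K=np.array([[-22,-263,78.5],[22,-263,78.5],[-22,-257,78.5],[22,-257,78.5],[-43,-276,27],[43,-276,27],[0,-95,78.5]])/1e3
v=im[:,:,::-1].copy()
q=proj(pressX(p,K),w);print(q.round(1))
for a in q:cv2.circle(v,tuple(int(round(k)) for k in a),2,(0,0,255),-1)
cv2.imwrite("pics/w1.png",v)
```

```text
t 0.82 tcp [ -10.2 -371.4  207.1] turn 7.45 F [ 1.4  0.4 -0.5] op 0.0854
move [  2.46 -10.91   8.71]
[[148.5 194. ]
 [149.4 140.2]
 [141.3 193.1]
 [141.9 139.3]
 [180.3 201.3]
 [184.6 111.1]
 [-43.1 144.9]]
```

View pics/w1.png

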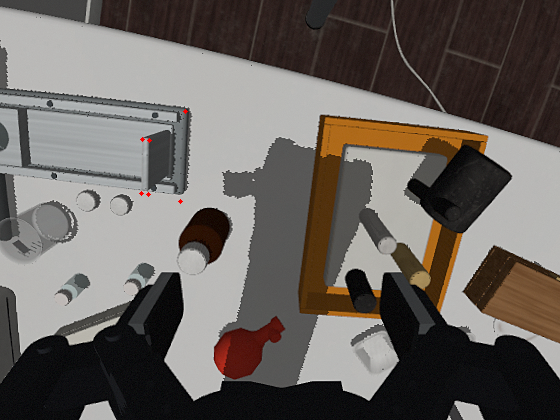

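Emit:
{"fn": "arm_command", "kwargs": {"deltas": [{"dx": 0.6,"dy": -2.8,"dz": 0.2,"turn": 3,"hand": 1},{"dx": 1.2,"dy": -5.6,"dz": 0.4,"turn": 6,"hand": 1},{"dx": 1.8,"dy": -8.4,"dz": 0.6,"turn": 7.5,"hand": 1},{"dx": 2.4,"dy": -10.9,"dz": 0.7,"turn": 7.5,"hand": 1},{"dx": 2.4,"dy": -10.9,"dz": 0.7,"turn": 7.5,"hand": 1}]}}

```text
clock: 1.28
position: [0.4725, -0.1845, 0.2]
ee_rot: [[0.92, -0.392, 0.0], [-0.392, -0.92, 0.003], [-0.001, -0.003, -1.0]]
ft_force: [0.7, 0.9, -0.2]
opening: 0.0856
finger_force: 0.0
```

```bash
cat >> h.py <<'E'
def wrist(name):
    from workcell import get_image
    o=where();w=get_image("wrist")
    T=np.eye(4);T[:3,:3]=o["ee_rot"];T[:3,3]=o["position"]
    C=np.linalg.inv(T@w["T_tool_cam"]);w["rvec"]=cv2.Rodrigues(C[:3,:3])[0];w["tvec"]=C[:3,3]
    pickle.dump(w,open(name+".pkl","wb"));return w
E
python3 - <<'E'
from h import *
w=wrist("w2")
p=np.load("press.npy")
K=np.array([[-22,-263,78.5],[22,-263,78.5],[-22,-257,78.5],[22,-257,78.5],[-43,-276,27],[43,-276,27],[0,-95,78.5]])/1e3
v=w["image"][:,:,::-1].copy()
q=proj(pressX(p,K),w);print(q.round(1))
for a in q:cv2.circle(v,tuple(int(round(k)) for k in a),2,(0,0,255),-1)
cv2.imwrite("pics/w2.png",cv2.resize(v,(784,588),interpolation=cv2.INTER_CUBIC))
E
```

```text
t 1.28 tcp [  -0.9 -255.7  200. ] turn 0.69 F [ 0.3  1.1 -0.2] op 0.0856
[[291.1 224.1]
 [292.3 170.8]
 [283.7 224. ]
 [284.5 170.7]
 [302.7 225.2]
 [305.8 135.4]
 [ 84.  195.7]]
```

View pics/w2.png

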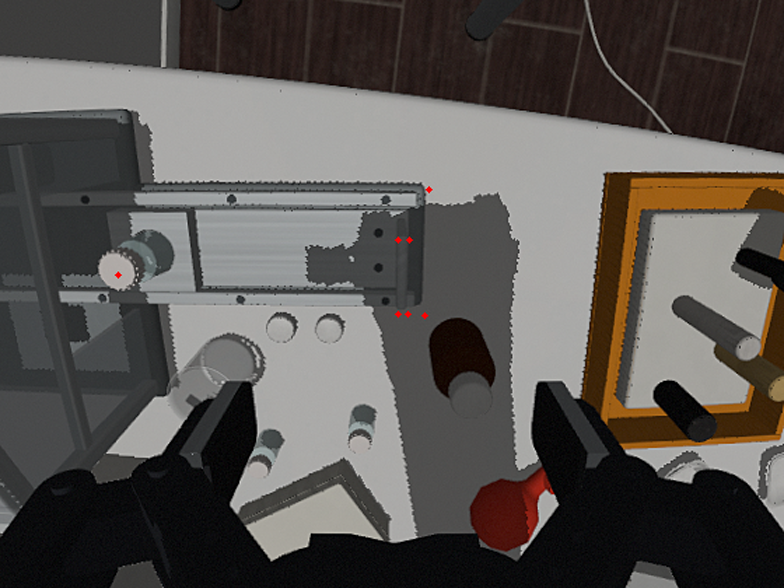

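Run:
```python
from h import *
p=np.load("press.npy");p[:2]=pressX(p,[[.0025,0.0005,0]])[0,:2];np.save("press.npy",p)
where([0,-260,47.5])
```

```text
t 1.33 tcp [  -3.3 -259.3  200. ] turn 0.57 F [ 0.1 -0.3  0.3] op 0.0855
move [ 0.34  0.09 15.25]
```

Emit:
{"fn": "arm_command", "kwargs": {"deltas": [{"dx": 0.3,"dy": 0.1,"dz": 3,"turn": 0.5,"hand": 0.5},{"dx": 0.3,"dy": 0.1,"dz": 6,"turn": 0.5,"hand": 0.5},{"dx": 0.3,"dy": 0.1,"dz": 9,"turn": 0.5,"hand": 0.5},{"dx": 0.3,"dy": 0.1,"dz": 11.5,"turn": 0.5,"hand": 0.5},{"dx": 0.3,"dy": 0.1,"dz": 13.5,"turn": 0.5,"hand": 0.5},{"dx": 0.3,"dy": 0.1,"dz": 15.2,"turn": 0.5,"hand": 0.5},{"dx": 0.3,"dy": 0.1,"dz": 15.2,"turn": 0.5,"hand": 0.5}]}}

```text
clock: 1.92
position: [0.4694, -0.193, 0.0447]
ee_rot: [[0.913, -0.409, -0.006], [-0.409, -0.913, 0.002], [-0.006, 0.001, -1.0]]
ft_force: [-1.0, 0.8, -0.8]
opening: 0.0426
finger_force: 0.0
```

Run:
```python
from h import *
w=wrist("w3")
cv2.imwrite("pics/w3.png",w["image"][:,:,::-1])
```

```text
t 1.92 tcp [  -2.8 -265.2   44.7] turn -0.35 F [-1.2  0.3 -0.8] op 0.0426
```

View pics/w3.png

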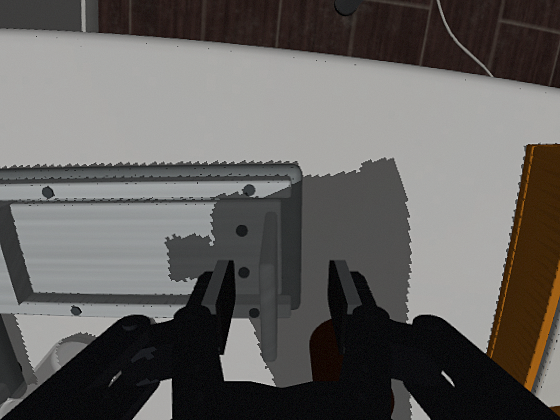

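Emit:
{"fn": "arm_command", "kwargs": {"deltas": [{"dx": 0.2,"dy": -0.5,"dz": 0,"turn": 0,"hand": 0.5},{"dx": 0.2,"dy": -0.5,"dz": 0,"turn": 0,"hand": 0},{"dx": 0.2,"dy": -0.5,"dz": 0,"turn": 0,"hand": 0},{"dx": 0.2,"dy": -0.5,"dz": 0,"turn": 0,"hand": 0},{"dx": 0.2,"dy": -0.5,"dz": 0,"turn": 0,"hand": 0},{"dx": 0.2,"dy": -0.5,"dz": 0,"turn": 0,"hand": 0}]}}

```text
clock: 2.47
position: [0.4772, -0.1892, 0.0495]
ee_rot: [[0.913, -0.407, 0.002], [-0.407, -0.913, -0.001], [0.002, 0.0, -1.0]]
ft_force: [-1.1, -0.0, 7.3]
opening: 0.0051
finger_force: 59.1
```

Run:
```python
from h import *
where([0,-165,45])
```

```text
t 2.47 tcp [   2.7 -258.6   49.5] turn -0.27 F [-1.  -0.5  7.3] op 0.0051
move [-0.32 -9.36  0.45]
```

Emit:
{"fn": "arm_command", "kwargs": {"deltas": [{"dx": 0,"dy": -0.8,"dz": 0,"turn": 0,"hand": 0},{"dx": 0,"dy": -2,"dz": 0,"turn": 0,"hand": 0},{"dx": 0,"dy": -3.2,"dz": 0,"turn": 0,"hand": 0},{"dx": 0,"dy": -4.4,"dz": 0,"turn": 0,"hand": 0},{"dx": 0,"dy": -5.6,"dz": 0,"turn": 0,"hand": 0},{"dx": 0,"dy": -6.6,"dz": 0,"turn": 0,"hand": 0},{"dx": 0,"dy": -7.4,"dz": 0,"turn": 0,"hand": 0},{"dx": 0,"dy": -8,"dz": 0,"turn": 0,"hand": 0}]}}

```text
clock: 3.13
position: [0.5096, -0.1153, 0.0495]
ee_rot: [[0.914, -0.407, 0.001], [-0.407, -0.914, -0.001], [0.001, 0.0, -1.0]]
ft_force: [-4.1, -0.9, 9.8]
opening: 0.0054
finger_force: 59.5
```

Run:
```python
from h import *
where([0,-164,45])
```

```text
t 3.13 tcp [   2.6 -177.9   49.5] turn -0.24 F [-3.4 -2.5  9.8] op 0.0054
move [-0.27 -1.39  0.45]
```

Emit:
{"fn": "arm_command", "kwargs": {"deltas": [{"dx": 0,"dy": -0.5,"dz": 0,"turn": 0,"hand": 0},{"dx": 0,"dy": -1,"dz": 0,"turn": 0,"hand": 0},{"dx": 0,"dy": -1.4,"dz": 0,"turn": 0,"hand": 0},{"dx": 0,"dy": -1.7,"dz": 0,"turn": 0,"hand": 0},{"dx": 0,"dy": -1.9,"dz": 0,"turn": 0,"hand": 0},{"dx": 0,"dy": -1.9,"dz": 0,"turn": 0,"hand": 0}]}}

```text
clock: 3.63
position: [0.5147, -0.1035, 0.0495]
ee_rot: [[0.912, -0.411, -0.003], [-0.411, -0.912, -0.006], [-0.001, 0.006, -1.0]]
ft_force: [-13.1, -12.8, 16.5]
opening: 0.0053
finger_force: 61.2
```

Run:
```python
from h import *
where([0,-164,45])
```

```text
t 3.63 tcp [   2.6 -165.1   49.5] turn -0.52 F [ -6.8 -16.9  16.5] op 0.0053
move [-0.26 -0.11  0.44]
```

Emit:
{"fn": "arm_command", "kwargs": {"deltas": [{"dx": 0,"dy": -0.3,"dz": 0,"turn": 0,"hand": 0},{"dx": 0,"dy": -0.5,"dz": 0,"turn": 0,"hand": 0},{"dx": 0,"dy": -0.5,"dz": 0,"turn": 0,"hand": 0},{"dx": 0,"dy": -0.5,"dz": 0,"turn": 0,"hand": 0}]}}

```text
clock: 3.97
position: [0.5148, -0.1035, 0.0495]
ee_rot: [[0.91, -0.415, -0.006], [-0.415, -0.91, -0.01], [-0.002, 0.011, -1.0]]
ft_force: [-21.1, -23.4, 22.3]
opening: 0.005
finger_force: 63.8
```

Run:
```python
from h import *
where([0,-164,45])
w=wrist("w4");p=np.load("press.npy")
from workcell import get_image
s=get_image("top");pickle.dump(s,open("t4.pkl","wb"))
a=cv2.resize(s["image"][150:270,220:380,::-1],(640,480),interpolation=cv2.INTER_CUBIC)
cv2.imwrite("pics/t4.png",a)
```

```text
t 3.97 tcp [   2.6 -165.    49.5] turn -0.78 F [ -9.9 -29.9  22.3] op 0.005
move [-0.26 -0.1   0.45]
t 3.97 tcp [   2.6 -165.    49.5] turn -0.78 F [ -9.9 -29.9  22.3] op 0.005
```

Emit:
{"fn": "arm_command", "kwargs": {"deltas": [{"dx": 0,"dy": 0.6,"dz": 0,"turn": 0,"hand": 0},{"dx": 0,"dy": 0.6,"dz": 0,"turn": 0,"hand": 0.5},{"dx": 0,"dy": 0.6,"dz": 0,"turn": 0,"hand": 0.5},{"dx": 0,"dy": 0.6,"dz": 0,"turn": 0,"hand": 0.5},{"dx": 0,"dy": 0.6,"dz": -2,"turn": 0,"hand": 0.5},{"dx": 0,"dy": 0.6,"dz": -5,"turn": 0,"hand": 0.5},{"dx": 0,"dy": 0.6,"dz": -9,"turn": 0,"hand": 0.5},{"dx": 0,"dy": 0.6,"dz": -13,"turn": 0,"hand": 0.5}]}}

```text
clock: 4.73
position: [0.5157, -0.0983, 0.179]
ee_rot: [[0.914, -0.406, -0.002], [-0.406, -0.914, 0.001], [-0.002, -0.0, -1.0]]
ft_force: [0.8, -0.9, 0.9]
opening: 0.0424
finger_force: 0.0
```

Run:
```python
from h import *
where([-55,0,270])
from workcell import get_image
s=get_image("side");t=get_image("top");pickle.dump((t,s),open("t5.pkl","wb"))
a=cv2.resize(s["image"][170:290,220:380,::-1],(400,300),interpolation=cv2.INTER_CUBIC)
b=cv2.resize(t["image"][150:270,220:380,::-1],(400,300),interpolation=cv2.INTER_CUBIC)
cv2.imwrite("pics/t5.png",np.hstack([a,b]))
```

```text
t 4.73 tcp [   1.4 -159.9  179. ] turn -0.22 F [ 1.1 -0.5  0.9] op 0.0424
move [ -5.72 -15.97  -9.09]
```

View pics/t5.png

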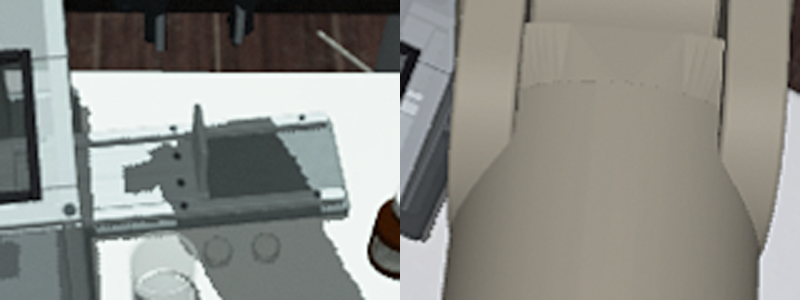

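Emit:
{"fn": "arm_command", "kwargs": {"deltas": [{"dx": 0,"dy": 0,"dz": -3,"turn": 0,"hand": 0},{"dx": 0,"dy": 0,"dz": -6,"turn": 0,"hand": 0},{"dx": 0,"dy": 0,"dz": -9,"turn": 0,"hand": 0},{"dx": -1.1,"dy": -3.2,"dz": -9,"turn": 0,"hand": 0},{"dx": -2.2,"dy": -6.4,"dz": -9,"turn": 0,"hand": 0},{"dx": -3.4,"dy": -9.6,"dz": -9,"turn": 0,"hand": 0},{"dx": -4.5,"dy": -12.8,"dz": -9,"turn": 0,"hand": 0},{"dx": -5.7,"dy": -16,"dz": -9,"turn": 0,"hand": 0}]}}

```text
clock: 5.5
position: [0.5296, 0.0722, 0.2682]
ee_rot: [[0.913, -0.407, 0.0], [-0.407, -0.913, 0.0], [0.0, -0.0, -1.0]]
ft_force: [1.6, -0.1, -0.8]
opening: 0.0002
finger_force: 0.0
```

Run:
```python
from h import *
where([-55,0,200])
w=wrist("w6");p=np.load("press.npy");tn=np.tan(np.radians(18))
W=np.array([[-55+a*40,b*45,181+a*40*tn+4] for a,b in((1,1),(1,-1),(-1,-1),(-1,1))]+[[-55+a*15,b*18,169] for a,b in((1,1),(1,-1),(-1,-1),(-1,1))])/1e3
v=w["image"][:,:,::-1].copy()
q=proj(pressX(p,W),w);print(q.round(1))
for a in q:cv2.circle(v,tuple(int(round(k)) for k in a),2,(0,0,255),-1)
cv2.imwrite("pics/w6.png",cv2.resize(v,(784,588),interpolation=cv2.INTER_CUBIC))
```

```text
t 5.5 tcp [-54.7   1.8 268.2] turn -0.26 F [ 1.5  0.5 -0.8] op 0.0002
move [-0.03  0.18  6.82]
t 5.5 tcp [-54.7   1.8 268.2] turn -0.26 F [ 1.5  0.5 -0.8] op 0.0002
[[212.1 162.6]
 [357.7 162. ]
 [343.8 259.5]
 [225.5 259.9]
 [259.4 188.9]
 [309.7 188.7]
 [308.8 227.6]
 [260.4 227.8]]
```

View pics/w6.png

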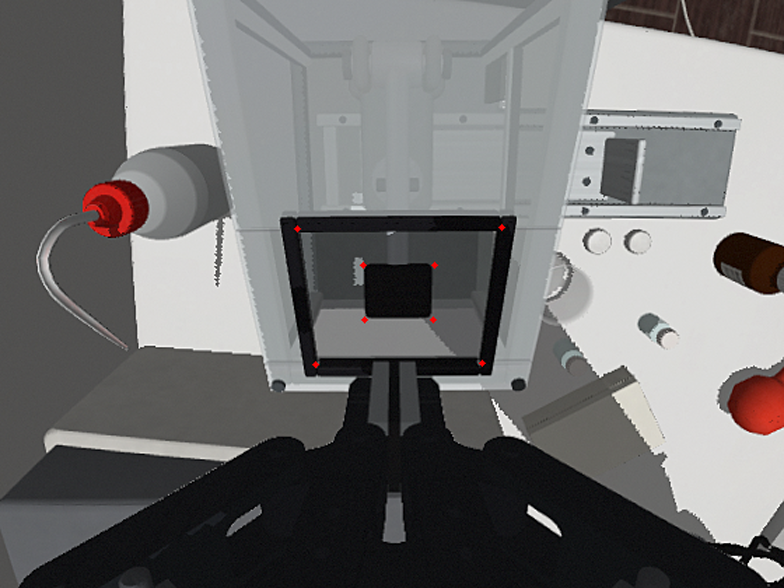

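Run:
```python
from h import *
w=pickle.load(open("w6.pkl","rb"));Ti=np.linalg.inv(w["T_tool_cam"])
for k in(0,20,30,40,50,60,73):
  for X in(0,.011,.02):
    P=np.array([[X,y,-k/1e3,1] for y in(-.045,0,.045)])@Ti.T
    q=cv2.projectPoints(P[:,:3],np.zeros(3),np.zeros(3),w["mtx"],w["distortion"])[0].reshape(-1,2)*1.4
    print(k,X,q.round().tolist())
```

```text
Traceback (most recent call last):
cv2.error: OpenCV(4.12.0) /io/opencv/modules/calib3d/src/calibration_base.cpp:1490: error: (-215:Assertion failed) npoints >= 0 && (depth == CV_32F || depth == CV_64F) in function 'projectPoints'
```

Run:
```python
from h import *
w=pickle.load(open("w6.pkl","rb"));Ti=np.linalg.inv(w["T_tool_cam"])
for k in(0,20,30,40,50,60,73):
  for X in(0,.011,.02):
    P=np.ascontiguousarray((np.array([[X,y,-k/1e3,1] for y in(-.045,0,.045)])@Ti.T)[:,:3])
    q=cv2.projectPoints(P,np.zeros(3),np.zeros(3),w["mtx"],w["distortion"])[0].reshape(-1,2)*1.4
    print(k,X,q.round().tolist())
```

```text
0 0 [[260.0, 387.0], [396.0, 388.0], [531.0, 387.0]]
0 0.011 [[257.0, 357.0], [396.0, 357.0], [535.0, 357.0]]
0 0.02 [[254.0, 331.0], [396.0, 332.0], [537.0, 331.0]]
20 0 [[243.0, 421.0], [396.0, 422.0], [549.0, 421.0]]
20 0.011 [[239.0, 388.0], [396.0, 389.0], [553.0, 388.0]]
20 0.02 [[235.0, 360.0], [396.0, 360.0], [557.0, 360.0]]
30 0 [[232.0, 441.0], [396.0, 443.0], [560.0, 441.0]]
30 0.011 [[228.0, 407.0], [396.0, 408.0], [565.0, 407.0]]
30 0.02 [[224.0, 377.0], [396.0, 378.0], [569.0, 377.0]]
40 0 [[221.0, 465.0], [396.0, 467.0], [572.0, 465.0]]
40 0.011 [[215.0, 428.0], [396.0, 430.0], [577.0, 428.0]]
40 0.02 [[210.0, 397.0], [396.0, 398.0], [582.0, 397.0]]
50 0 [[207.0, 492.0], [396.0, 494.0], [585.0, 492.0]]
50 0.011 [[200.0, 453.0], [396.0, 456.0], [592.0, 453.0]]
50 0.02 [[195.0, 420.0], [397.0, 422.0], [598.0, 420.0]]
60 0 [[192.0, 523.0], [397.0, 526.0], [601.0, 523.0]]
60 0.011 [[183.0, 483.0], [397.0, 486.0], [610.0, 483.0]]
60 0.02 [[177.0, 447.0], [397.0, 450.0], [617.0, 447.0]]
73 0 [[168.0, 571.0], [397.0, 577.0], [626.0, 571.0]]
73 0.011 [[157.0, 529.0], [397.0, 534.0], [637.0, 529.0]]
73 0.02 [[148.0, 491.0], [397.0, 495.0], [646.0, 491.0]]
```

Emit:
{"fn": "arm_command", "kwargs": {"deltas": [{"dx": 0,"dy": 0.2,"dz": 1.5,"turn": -0.2,"hand": 0},{"dx": 0,"dy": 0.2,"dz": 3,"turn": -0.2,"hand": 0},{"dx": 0,"dy": 0.2,"dz": 4.5,"turn": -0.2,"hand": 0},{"dx": 0,"dy": 0.2,"dz": 6,"turn": -0.2,"hand": 0},{"dx": 0,"dy": 0.2,"dz": 7.5,"turn": -0.2,"hand": 0},{"dx": 0,"dy": 0.2,"dz": 8.7,"turn": -0.2,"hand": 0},{"dx": 0,"dy": 0.2,"dz": 9.3,"turn": -0.2,"hand": 0},{"dx": 0,"dy": 0.2,"dz": 9.3,"turn": -0.2,"hand": 0}]}}

```text
clock: 6.22
position: [0.5279, 0.0684, 0.1737]
ee_rot: [[0.915, -0.404, -0.003], [-0.404, -0.915, 0.0], [-0.003, 0.001, -1.0]]
ft_force: [0.4, -0.0, 0.8]
opening: -0.0001
finger_force: 0.0
```

Run:
```python
from h import *
where([-55,0,150.5])
```

```text
t 6.22 tcp [-54.7  -2.4 173.7] turn -0.05 F [0.4 0.2 0.8] op -0.0001
move [-0.03 -0.25  2.32]
```

Emit:
{"fn": "arm_command", "kwargs": {"deltas": [{"dx": 0,"dy": -0.1,"dz": 0.5,"turn": 0,"hand": 0},{"dx": 0,"dy": -0.1,"dz": 0.9,"turn": 0,"hand": 0},{"dx": 0,"dy": -0.1,"dz": 1.3,"turn": 0,"hand": 0},{"dx": 0,"dy": -0.1,"dz": 1.6,"turn": 0,"hand": 0},{"dx": 0,"dy": -0.1,"dz": 1.9,"turn": 0,"hand": 0},{"dx": 0,"dy": -0.1,"dz": 2.1,"turn": 0,"hand": 0},{"dx": 0,"dy": -0.1,"dz": 2.3,"turn": 0,"hand": 0},{"dx": 0,"dy": -0.1,"dz": 2.4,"turn": 0,"hand": 0}]}}

```text
clock: 6.88
position: [0.5293, 0.0698, 0.1519]
ee_rot: [[0.915, -0.404, 0.001], [-0.404, -0.915, 0.001], [0.0, -0.001, -1.0]]
ft_force: [-3.1, 2.5, 6.7]
opening: 0.0001
finger_force: 3.7
```

Run:
```python
from h import *
where([-55,0,150.5])
```

```text
t 6.88 tcp [-54.   -0.5 151.9] turn -0.06 F [-3.9  1.   6.7] op 0.0001
move [-0.1  -0.05  0.14]
```

Emit:
{"fn": "arm_command", "kwargs": {"deltas": [{"dx": 0,"dy": 0,"dz": 0.2,"turn": 0,"hand": 0},{"dx": 0,"dy": 0,"dz": 0.4,"turn": 0,"hand": 0},{"dx": 0,"dy": 0,"dz": 0.5,"turn": 0,"hand": 0},{"dx": 0,"dy": 0,"dz": 0.5,"turn": 0,"hand": 0}]}}

```text
clock: 7.22
position: [0.5295, 0.07, 0.15]
ee_rot: [[0.915, -0.404, 0.003], [-0.404, -0.915, 0.0], [0.002, -0.001, -1.0]]
ft_force: [-15.0, 0.3, 30.0]
opening: -0.0001
finger_force: 15.6
```

Run:
```python
from h import *
where([-55,0,150.5])
```

```text
t 7.22 tcp [-53.8  -0.3 150. ] turn -0.05 F [-13.8  -5.8  30. ] op -0.0001
move [-0.12 -0.03 -0.05]
```

Emit:
{"fn": "arm_command", "kwargs": {"deltas": [{"dx": 0,"dy": 0,"dz": 0,"turn": 0,"hand": 0},{"dx": 0,"dy": 0,"dz": -0.8,"turn": 0,"hand": 0},{"dx": 0,"dy": 0,"dz": -1.8,"turn": 0,"hand": 0},{"dx": 0,"dy": 0,"dz": -3.5,"turn": 0,"hand": 0},{"dx": 0,"dy": 0,"dz": -6,"turn": 0,"hand": 0},{"dx": 0,"dy": 0,"dz": -9,"turn": 0,"hand": 0},{"dx": 0,"dy": 0,"dz": -12.5,"turn": 0,"hand": 0},{"dx": 0,"dy": 0,"dz": -12.5,"turn": 0,"hand": 0}]}}

```text
clock: 7.88
position: [0.5319, 0.0693, 0.2786]
ee_rot: [[0.914, -0.405, 0.011], [-0.405, -0.914, 0.001], [0.009, -0.005, -1.0]]
ft_force: [-0.2, 0.8, 1.5]
opening: -0.0001
finger_force: 0.0
```

Run:
```python
from h import *
where([2.5,-165,268])
```

```text
t 7.88 tcp [-5.140e+01  1.000e-01  2.786e+02] turn -0.13 F [-0.5  0.7  1.5] op -0.0001
move [ 5.42 16.5   1.03]
```

Emit:
{"fn": "arm_command", "kwargs": {"deltas": [{"dx": 0.9,"dy": 2.8,"dz": 0,"turn": 0,"hand": 0},{"dx": 1.8,"dy": 5.6,"dz": 0,"turn": 0,"hand": 0},{"dx": 2.7,"dy": 8.4,"dz": 0,"turn": 0,"hand": 0},{"dx": 3.6,"dy": 11.2,"dz": 0,"turn": 0,"hand": 0},{"dx": 4.5,"dy": 14,"dz": 0,"turn": 0,"hand": 0.3},{"dx": 5.4,"dy": 16.4,"dz": 0,"turn": 0,"hand": 0.5},{"dx": 5.4,"dy": 16.4,"dz": 0,"turn": 0,"hand": 0.5},{"dx": 5.4,"dy": 16.4,"dz": 0,"turn": 0,"hand": 0.5}]}}

```text
clock: 8.55
position: [0.5119, -0.1051, 0.2711]
ee_rot: [[0.913, -0.408, -0.0], [-0.408, -0.913, -0.001], [0.0, 0.001, -1.0]]
ft_force: [-0.5, 0.4, 0.0]
opening: 0.0426
finger_force: 0.0
```

Run:
```python
from h import *
where([2.5,-164,49])
```

```text
t 8.55 tcp [   0.6 -167.6  271.1] turn -0.35 F [-0.6  0.2  0. ] op 0.0426
move [ 0.18 -0.37 22.21]
```

Emit:
{"fn": "arm_command", "kwargs": {"deltas": [{"dx": 0.1,"dy": -0.3,"dz": 3.5,"turn": -0.3,"hand": 0.5},{"dx": 0.1,"dy": -0.3,"dz": 7,"turn": -0.3,"hand": 0.5},{"dx": 0.1,"dy": -0.3,"dz": 10.5,"turn": -0.3,"hand": 0.5},{"dx": 0.1,"dy": -0.3,"dz": 14,"turn": -0.3,"hand": 0.5},{"dx": 0.1,"dy": -0.3,"dz": 17,"turn": -0.3,"hand": 0.5},{"dx": 0.1,"dy": -0.3,"dz": 17,"turn": -0.3,"hand": 0.5}]}}

```text
clock: 9.05
position: [0.5103, -0.0985, 0.0953]
ee_rot: [[0.917, -0.398, -0.01], [-0.398, -0.917, 0.002], [-0.01, 0.002, -1.0]]
ft_force: [-2.2, -0.4, -0.7]
opening: 0.043
finger_force: 0.0
```

Run:
```python
from h import *
where([2.5,-164,49])
```

```text
t 9.05 tcp [  -3.5 -162.2   95.3] turn 0.32 F [-1.8 -1.2 -0.7] op 0.043
move [0.65 0.18 4.62]
```

Emit:
{"fn": "arm_command", "kwargs": {"deltas": [{"dx": 0.3,"dy": 0.1,"dz": 1.5,"turn": 0.3,"hand": 0.5},{"dx": 0.3,"dy": 0.1,"dz": 3.5,"turn": 0.3,"hand": 0.5},{"dx": 0.3,"dy": 0.1,"dz": 5,"turn": 0.3,"hand": 0.5},{"dx": 0.3,"dy": 0.1,"dz": 5,"turn": 0.3,"hand": 0.5},{"dx": 0.3,"dy": 0.1,"dz": 5,"turn": 0.3,"hand": 0.5}]}}

```text
clock: 9.47
position: [0.5172, -0.1018, 0.0524]
ee_rot: [[0.915, -0.404, 0.0], [-0.404, -0.915, 0.0], [0.0, -0.0, -1.0]]
ft_force: [0.3, -0.4, 0.5]
opening: 0.0427
finger_force: 0.0
```

Run:
```python
from h import *
where([2.5,-165,49])
```

```text
t 9.47 tcp [   4.1 -162.5   52.4] turn -0.04 F [ 0.4 -0.2  0.5] op 0.0427
move [-0.16  0.25  0.34]
```

Emit:
{"fn": "arm_command", "kwargs": {"deltas": [{"dx": 0,"dy": 0.25,"dz": 0.1,"turn": 0,"hand": 0.5},{"dx": 0,"dy": 0.25,"dz": 0.1,"turn": 0,"hand": 0},{"dx": 0,"dy": 0.25,"dz": 0.1,"turn": 0,"hand": 0},{"dx": 0,"dy": 0.25,"dz": 0.1,"turn": 0,"hand": 0},{"dx": 0,"dy": 0.25,"dz": 0.1,"turn": 0,"hand": 0},{"dx": 0,"dy": 0.25,"dz": 0.1,"turn": 0,"hand": 0}]}}

```text
clock: 9.97
position: [0.5163, -0.1049, 0.0513]
ee_rot: [[0.915, -0.404, 0.001], [-0.404, -0.915, -0.0], [0.001, -0.0, -1.0]]
ft_force: [-1.5, -0.6, 5.3]
opening: 0.0048
finger_force: 59.1
```

Emit:
{"fn": "arm_command", "kwargs": {"deltas": [{"dx": 0,"dy": 0.6,"dz": 0,"turn": 0,"hand": 0},{"dx": 0,"dy": 1.5,"dz": 0,"turn": 0,"hand": 0},{"dx": 0,"dy": 2.5,"dz": 0,"turn": 0,"hand": 0},{"dx": 0,"dy": 3.5,"dz": 0,"turn": 0,"hand": 0},{"dx": 0,"dy": 4.5,"dz": 0,"turn": 0,"hand": 0},{"dx": 0,"dy": 5.5,"dz": 0,"turn": 0,"hand": 0},{"dx": 0,"dy": 6.5,"dz": 0,"turn": 0,"hand": 0},{"dx": 0,"dy": 7.3,"dz": 0,"turn": 0,"hand": 0}]}}

```text
clock: 10.63
position: [0.4867, -0.1724, 0.0513]
ee_rot: [[0.915, -0.404, 0.002], [-0.404, -0.915, -0.0], [0.002, -0.001, -1.0]]
ft_force: [0.7, 2.6, 6.2]
opening: 0.0048
finger_force: 59.3
```

Run:
```python
from h import *
where([2.5,-260,49])
```

```text
t 10.63 tcp [   4.7 -239.4   51.3] turn -0.1 F [-0.4  2.6  6.2] op 0.0048
move [-0.21  2.06  0.23]
```

Emit:
{"fn": "arm_command", "kwargs": {"deltas": [{"dx": 0,"dy": 0.6,"dz": 0,"turn": 0,"hand": 0},{"dx": 0,"dy": 1.2,"dz": 0,"turn": 0,"hand": 0},{"dx": 0,"dy": 1.7,"dz": 0,"turn": 0,"hand": 0},{"dx": 0,"dy": 2.1,"dz": 0,"turn": 0,"hand": 0},{"dx": 0,"dy": 2.4,"dz": 0,"turn": 0,"hand": 0},{"dx": 0,"dy": 2.7,"dz": 0,"turn": 0,"hand": 0},{"dx": 0,"dy": 2.8,"dz": 0,"turn": 0,"hand": 0},{"dx": 0,"dy": 2.8,"dz": 0,"turn": 0,"hand": 0}]}}

```text
clock: 11.3
position: [0.4783, -0.1915, 0.0513]
ee_rot: [[0.917, -0.399, 0.005], [-0.399, -0.917, 0.005], [0.003, -0.007, -1.0]]
ft_force: [9.3, 18.4, 4.2]
opening: 0.0049
finger_force: 59.5
```

Run:
```python
from h import *
where([2.5,-260,49])
```

```text
t 11.3 tcp [   4.7 -260.2   51.3] turn 0.24 F [ 1.1 20.6  4.2] op 0.0049
move [-0.22 -0.02  0.23]
```

At the outer stop (20 N, y = -260). Relax, open, rise.

Emit:
{"fn": "arm_command", "kwargs": {"deltas": [{"dx": 0,"dy": -0.5,"dz": 0,"turn": 0,"hand": 0},{"dx": 0,"dy": -0.5,"dz": 0,"turn": 0,"hand": 0.5},{"dx": 0,"dy": -0.5,"dz": 0,"turn": 0,"hand": 0.5},{"dx": 0,"dy": -0.5,"dz": 0,"turn": 0,"hand": 0.5},{"dx": 0,"dy": -0.5,"dz": -2,"turn": 0,"hand": 0.5},{"dx": 0,"dy": -0.5,"dz": -5,"turn": 0,"hand": 0.5},{"dx": 0,"dy": -0.5,"dz": -9,"turn": 0,"hand": 0.5},{"dx": 0,"dy": -0.5,"dz": -13,"turn": 0,"hand": 0.5}]}}

```text
clock: 11.97
position: [0.4753, -0.193, 0.1808]
ee_rot: [[0.914, -0.406, -0.003], [-0.406, -0.914, 0.001], [-0.003, 0.0, -1.0]]
ft_force: [1.3, -0.8, -0.3]
opening: 0.0426
finger_force: 0.0
```

Emit:
{"fn": "arm_command", "kwargs": {"deltas": [{"dx": -1,"dy": 3,"dz": -2,"turn": 0,"hand": 0.5},{"dx": -2,"dy": 6,"dz": -2,"turn": 0,"hand": 0.5},{"dx": -3,"dy": 9,"dz": -2,"turn": 0,"hand": 0.5},{"dx": -3,"dy": 11,"dz": -2,"turn": 0,"hand": 0.5},{"dx": -3,"dy": 12,"dz": -2,"turn": 0,"hand": 0.5},{"dx": -3,"dy": 12,"dz": -2,"turn": 0,"hand": 0.5}]}}

```text
clock: 12.47
position: [0.3992, -0.2928, 0.2001]
ee_rot: [[0.912, -0.409, -0.001], [-0.409, -0.912, -0.0], [-0.0, 0.001, -1.0]]
ft_force: [-0.3, -0.9, -0.5]
opening: 0.0427
finger_force: 0.0
```

Run:
```python
from h import *
from workcell import get_image
where()
s=get_image("side");t=get_image("top");d=pickle.load(open("im0.pkl","rb"))
r=lambda im:cv2.resize(im[120:310,140:400,::-1],(400,292),interpolation=cv2.INTER_CUBIC)
r2=lambda im:cv2.resize(im[100:290,125:385,::-1],(400,292),interpolation=cv2.INTER_CUBIC)
cv2.imwrite("pics/f.png",np.vstack([np.hstack([r(d["side"]["image"]),r(s["image"])]),np.hstack([r2(d["top"]["image"]),r2(t["image"])])]))
```

```text
t 12.47 tcp [ -27.  -384.8  200.1] turn -0.39 F [ 0.1 -1.  -0.5] op 0.0427
```

View pics/f.png

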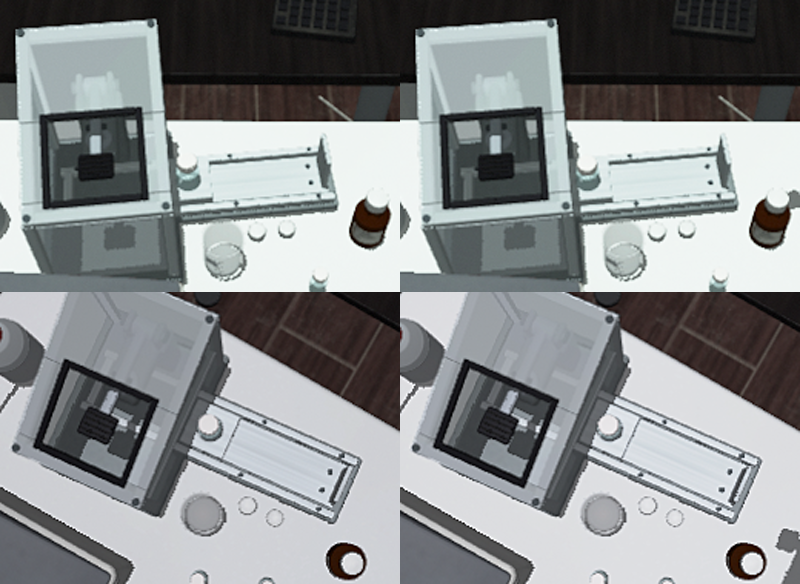

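The carriage is out, the lever is up, the cap sits lower (side view at about (588,163)), and the beaker, bottle and caps haven't moved.

```bash
python3 -c "
from workcell import ticket
print(ticket.job_done())"
```

```text
the job is handed in; nothing more can be done
None
```

I pushed the carriage home, pressed the lever to its stop and drew the carriage fully out again at about 12.5 s, then handed the job in. The final pictures show the capped vial standing in its nest outside the guard, with nothing else moved. The judge's verdict was not returned.

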